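Tap the wedge home in the specimen clamp

ROBOT

A 6-joint arm with a two-finger parallel gripper is mounted at the origin on the work surface. World frame = base frame: x ahead of the robot, y to its left, z up, the work surface at z = 0. Lengths are in mm, angles in degrees, forces in N, time in s.
With the tool pointing down it reaches from about 300 to 775 mm from the base axis. Payload 14.6 kg.
Tool frame: the origin (TCP) lies midway between the tips of the shut fingers; the grasp point (between the pads) lies 19 mm behind it; z points along the fingers, y is the line along which they close (so a half turn about z gives the same grasp; the last joint's range is limited). The gripper opens to 85 mm and grips with 20 to 120 N. Pads are 22 mm wide; open, the fingers measure 114 mm over their backs; the gripper's body (76 mm by 85 mm) begins 54 mm behind the grasp point. The pads swing forward as they close: fully open they stand 13 mm farther back than shut.
Start: joints at [-74.347, 17.183, 87.147, -0, 75.671, -3.816], TCP at [183.307, -518.544, 194.681] pointing down, gripper open.
Joint ranges: [-173.82, 173.82], [-45.26, 126.66], [13.44, 144.39], [-59.66, 239.66], [0, 175.72], [-146.38, 146.38]. Speed limits (degrees/s): [127.2, 127.2, 147.25, 180, 180, 180].

INTERFACE

Orientations are given as [roll, pitch, yaw] about the fixed x, y, z axes, in that order (R = Rz(yaw) Ry(pitch) Rx(roll)).
In Python, from cell import manip gives the robot as it stands.
- The arm moves only by the tool send_rows, never from a script. Its argument "series" is one flat list of numbers, 7 for each row, row after row: the closure, from 0 (fully open) to 1 (shut), then the shift along the tool's x, y, z in m, then the turn, a rotation vector about the tool's x, y, z in degrees. A call has 1 to 20 rows; each row shifts and turns the commanded pose from where the row before left it, along the tool's axes as they then stand; what a row does not reach is not made up. A row lasts 1/12 s, in which the tool goes at most 41.7 mm and 7.16 degrees, less where a joint would pass 70% of its speed; a pose out of reach is approached as far as the arm can. A call is refused whole if a number of a shift passes 0.0417 or a number of a turn 7.16, either way. A call with a gripper value outside its range is refused whole. The fingers move at their own pace and stop on an object; the grip force is fixed at half the most. Time passes only in rows, so rows that do not move let the fingers close. It gives the time, the measured TCP pose, the force, the opening and the grip force at its end, in the units of the state.
- manip.read_state(): the state, without advancing time (a new reading comes with each control period).
- manip.read_camera(name): name is "side" or "top"; returns the picture (384x512x3 uint8, red, green, blue); there is no depth.
- manip.camera_model(name): a dict with "K" (3x3 intrinsics, pixels), "extrinsics" (4x4, takes a point from world to camera coordinates). Camera axes: x right, y down, z forward; pixel columns grow to the right and rows downward; lengths in mm; the calibration is good to about 2 mm. A picture is of the moment at which its call begins. camera_model takes no time and is no camera call.
- manip.sign_off(): hands the job in; it is judged then, once.
The state is a dict: "time_s": time; "joint_positions": joint angles; "joint_vel": joint speeds; "tau": joint torques, N m; "tool_pos": TCP position; "eef_rot": TCP orientation; "ft_force": force on the tool from outside, world axes, zero at the start; "ft_torque": the same for the moment, N m; "finger_gap": finger opening in mm; "finger_force": force on a finger pad.
Only numpy, scipy, OpenCV 4.12 (cv2) and the standard library are available. Lean on these libraries where they do the work, as an engineer would, in place of code of your own. Each camera call takes 0.05 s, during which the arm holds its last target. There are 200 camera calls.

TASK

Take the wedge with the rectangular head out of its rack, stand it point down in the slot between the two jaws of the specimen clamp and let go of it. Then tap it down from above with light taps until it is home on the hidden stop and goes no further, without forcing it against the stop, and leave it there. Leave the round-headed spare wedge and the other things on the bench where they are.

Things in the scene. Friction and masses are not known exactly. Their poses are not given: they have to be found in the camera images.
- wedge: steel wedge to use, 0.12 kg, 94 mm tall, held point down. Origin: centre of its tip (lower end), z up to the head. Blade: lowest 60 mm, 24 mm wide along its x, thickness along its y growing evenly on both sides from 7 mm at the tip to 19 mm under the head (a half turn makes no difference). Head: from z = 60 to 94 mm, 40 mm along x, 26 mm along y; grip it across the 26 mm.
- wedge_head (a point): centre of the flat top of the wedge's rectangular head, 94 mm above its tip: the place to tap
- spare: a spare wedge of the same size and steel but with a round head 36 mm across; not to be used or moved
- rack: white plastic block fixed to the bench, 70 x 140 x 70 mm (its x, y, z), origin at the centre of its underside. Two pockets at y = -35 and +35 mm hold the wedge and the spare, in either order; each hangs by its head on the rack's top, blade down in the pocket and its width along the rack's y, the head standing 34 mm above the rack.
- clamp: double wedge clamp fixed to the bench, origin at the centre of its underside: grey base 90 x 180 x 10 mm (x, y, z), a specimen and an end post (54 mm high) at each end along y, two jaws 70 mm high in the middle with the slot between them, and two guide cheeks (62 mm high) that close the slot's ends in x.
- slot (a point): centre of the slot's mouth, level with the jaws' tops, 70 mm above the clamp's underside. The mouth is 12 mm along the clamp's y and 30 mm along its x: the wedge stands in it upright, its blade width along the clamp's x. Put in loosely, it goes in about 25 mm and stands there by itself.
- jaw_left: the jaw on the clamp's +y side (jaw_right is its mirror image), steel, 26 mm wide in x, its face sloped like the wedge. Same origin and axes as the clamp until it is pushed outwards. Both jaws are sprung: from 25 mm deep on, the wedge must be driven against springs and friction, some 3 to 16 N at the head, rising with depth, and stays where it was driven to.
- stop: fixed foot of the depth stop in the slot, origin 10 mm above the clamp's underside. The firm seat above it is set anew each time and hidden: the wedge is home with its tip 32 to 53 mm below the jaws' tops. A light pin (2.4 N) 6 mm proud of the seat is pushed flush. On the seat the wedge stops dead and force rises steeply; 40 N on it does damage, as does a knock faster than some 25 mm/s.
- bottle: amber bottle, 40 mm across, 75 mm high, upright, origin under its centre; leave it
- slide_box: flat grey slide box 90 x 170 x 28 mm, origin under its centre; leave it
- mount: white plastic cylindrical specimen mount, 32 mm across, 22 mm high, origin under its centre; leave it
There are look-alikes about, which are no part of the job. What is shaped like the wedge but red is not meant.

How it is judged:
By the outcome, as a careful person would: the job done as asked, in the order asked, and still so for the second after the job is handed in, with the robot touching nothing.
It also fails if it takes over 51 s, if anything falls off the work surface, if the arm or the gripper's body presses on something with over 40 N, if the wrist force passes 120 N, or if a joint passes its speed limit or range.

## Working session

There is one attempt and no reset: what is moved stays moved. The work goes in short steps, Python scripts to look and compute and a tool call to move; the robot and the scene stay as the last step left them, time stands still between calls to the robot, and variables do not carry over. Pictures are saved under pics/ and viewed, at most 10 in all, crops included, and the job is handed in when it is done.

Besides the shell and the picture viewer there is one more tool, called as name(argument=value, ...) on one line, values as JSON. send_rows: Moves the arm, as the interface text tells. Its arguments: {"type":"object","properties":{"series":{"type":"array","items":{"type":"number"}}},"required":["series"]}

```bash
mkdir -p pics; ls; python3 - <<'E'
from cell import manip
import cv2,numpy as np
s=manip.read_state();print(s)
for n in("side","top"):
    im=manip.read_camera(n);cv2.imwrite(f"pics/{n}0.png",im[:,:,::-1])
    m=manip.camera_model(n);print(n,np.round(m["K"],1).tolist(),np.round(m["extrinsics"],3).tolist())
E
```

```text
pics
{'time_s': 0.0, 'joint_positions': array([-7.43497747e+01,  1.72154319e+01,  8.71786388e+01,  3.61826418e-05,
        7.56713562e+01, -3.81506748e+00]), 'joint_vel': array([-0.11028411,  0.0453395 , -0.0604184 , -0.1144484 ,  0.08608284,
       -0.0607444 ]), 'tau': array([ 2.65609715e-04, -5.43505168e+01, -3.61796057e+01, -5.29532906e-05,
        4.08696185e-03, -3.69102133e-05]), 'tool_pos': array([ 183.21216426, -518.3036193 ,  194.13549169]), 'eef_rot': array([-1.79934720e+02, -4.38823277e-03,  1.94652813e+01]), 'ft_force': array([-0.00766093,  0.65429798,  0.55205351]), 'ft_torque': array([-0.00990281,  0.00184843,  0.07358263]), 'finger_force': 0.0, 'finger_gap': 85.40077575480245}
side [[496.7, 0.0, 252.5], [0.0, 496.7, 197.2], [0.0, 0.0, 1.0]] [[0.968, -0.249, 0.013, -569.175], [-0.174, -0.711, -0.681, 193.741], [0.179, 0.657, -0.732, 995.028], [0.0, 0.0, 0.0, 1.0]]
top [[411.2, 0.0, 246.9], [0.0, 411.2, 194.0], [0.0, 0.0, 1.0]] [[0.022, -0.999, -0.025, 54.079], [-0.999, -0.02, -0.047, 602.506], [0.047, 0.026, -0.999, 970.076], [0.0, 0.0, 0.0, 1.0]]
```

View pics/side0.png

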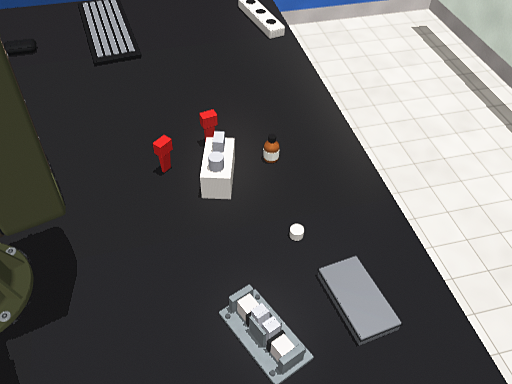

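View pics/top0.png

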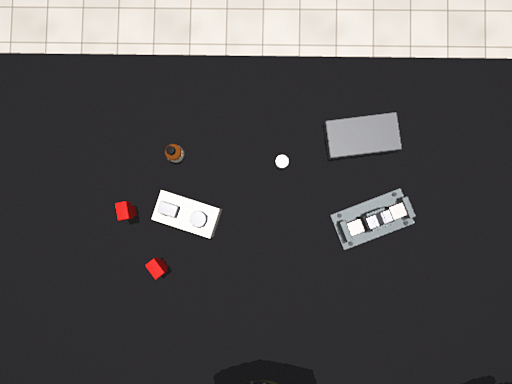

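The top view shows the rack at (186,214), with the rectangular head at (169,209) and the round spare at (198,219). The clamp is at (373,219). In the side view the rectangular head is at (218,138), the round one at (216,160), and the clamp at (266,332).
Look-alikes, by top-view pixel: red wedges at (124,211) and (156,269), and the round-headed spare at (198,219). I choose the steel rectangular head at (169,209) and check it in a close crop.

```bash
python3 - <<'E'
import cv2,numpy as np
t=cv2.imread("pics/top0.png");s=cv2.imread("pics/side0.png")
def c(im,x,y,w,h,k): return cv2.resize(im[y:y+h,x:x+w],None,fx=k,fy=k,interpolation=cv2.INTER_CUBIC)
# rack: top 145..225,185..243 ; side 195..245,125..203
cv2.imwrite("pics/rack.png",np.hstack([c(t,145,185,50,75,8),c(s,195,128,50,75,8)]))
cv2.imwrite("pics/clamp.png",np.hstack([c(t,328,185,95,66,4.2),c(s,215,283,100,100,4)][:1]))
a=c(t,325,185,95,100,4);b=c(s,217,283,97,100,4)
cv2.imwrite("pics/clamp.png",np.hstack([a,b]))
E
```

```text
(no output)
```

View pics/rack.png

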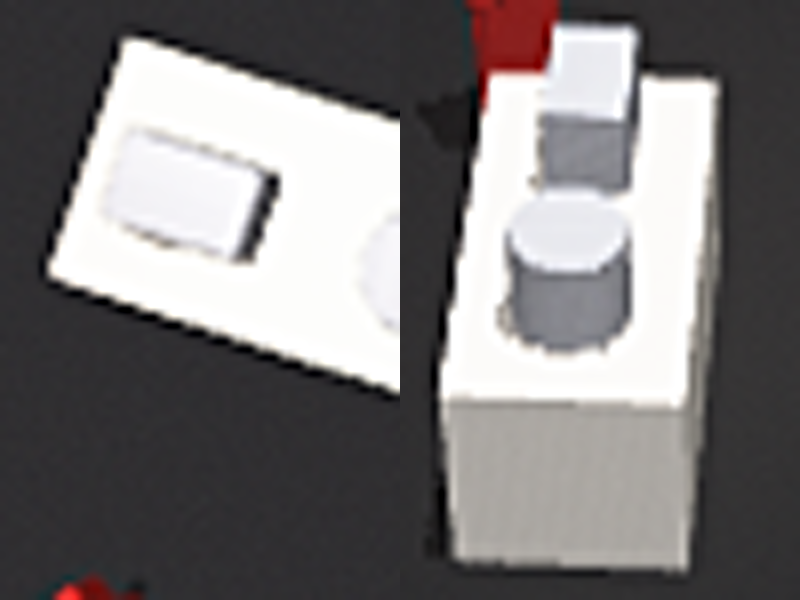

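View pics/clamp.png

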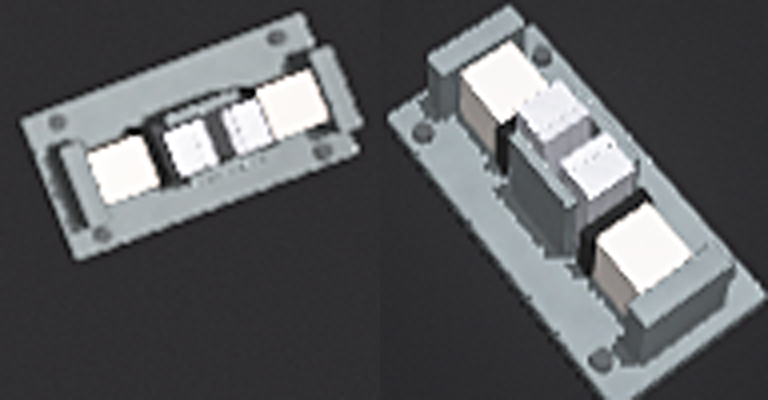

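The crop confirms the choice: the rectangular steel head is at top (168,209) and side (218,137). The jaw tops and the mouth between them are clear in both views, so I measure now.

```bash
cat >h.py <<'E'
from cell import manip
import numpy as np,cv2
from scipy.optimize import least_squares
C={n:manip.camera_model(n) for n in("side","top")}
def P(n): m=C[n];return np.array(m["K"])@np.array(m["extrinsics"])[:3]
PM={n:P(n) for n in C}
def proj(n,X):
    q=np.c_[np.atleast_2d(X),np.ones(len(np.atleast_2d(X)))]@PM[n].T;return q[:,:2]/q[:,2:]
def tri(t,s):
    X=cv2.triangulatePoints(PM["top"],PM["side"],np.array(t,float).reshape(-1,2).T,np.array(s,float).reshape(-1,2).T)
    return (X[:3]/X[3]).T
def un(p,x0,y0,k): return (np.array(p,float)+.5)/k-.5+[x0,y0]
E
python3 - <<'E'
from h import *
np.set_printoptions(precision=1,suppress=True)
ht=un([(128,130),(258,175),(235,258),(103,205)],145,185,8)
hs=un([(152,28),(237,28),(230,118),(142,110)],195,128,8)
print("head",ht.mean(0),hs.mean(0),tri(ht.mean(0),hs.mean(0)))
jt=un([(165,130),(205,118),(218,165),(175,178),(223,108),(262,100),(272,145),(233,155)],325,185,4)
js=un([(138,112),(175,80),(215,110),(172,140),(180,163),(222,133),(258,165),(218,197)],217,283,4)
print("slot",tri(jt.mean(0),js.mean(0)))
print("jaws",tri([jt[:4].mean(0),jt[4:].mean(0)],[js[:4].mean(0),js[4:].mean(0)]))
def fit(name,pts3,obs,g):
    # obs: list (cam, idx-> 2d)
    def T(p):
        c,s=np.cos(p[2]),np.sin(p[2]);return pts3@np.array([[c,-s,0],[s,c,0],[0,0,1]]).T+[p[0],p[1],p[3]]
    def f(p): X=T(p);return np.concatenate([ (proj(n,X[[i]])[0]-o) for n,i,o in obs])
    r=least_squares(f,g,loss="soft_l1");p=r.x
    print(name,p[:2],"yaw",np.degrees(p[2]),"z",p[3],"res",np.round(f(p).reshape(-1,2),1).tolist())
# wedge head top
h=np.array([[-20,-13,0],[20,-13,0],[20,13,0],[-20,13,0]],float)
# inverse-project top view corners for orientation guess
X=tri(ht.mean(0),hs.mean(0))[0]
A=cv2.findHomography
for g in(60,75,90,105,120):pass
# top: px right = -y, px down = -x. head corner list (tl,tr,br,bl) in world
# wedge x along rack y ~ from right-bottom to left-top: world +y(+x)
# tl: +x_w(=+y side), far(+x world). choose wedge x axis ~ (+x small,+y): yaw~70
idx=[2,3,0,1] # placeholder
w=np.array([[20,-13,0],[-20,-13,0],[-20,13,0],[20,13,0]],float) # tl,tr,br,bl for yaw~70 (wedge y ~ -x world)
obs=[("top",i,ht[i]) for i in range(4)]
# side corners: (ul,ur,lr,ll): far=+y left=-x : ul=bl(3), ur=tl(0), lr=tr(1), ll=br(2)
obs+=[("side",j,hs[i]) for i,j in enumerate([3,0,1,2])]
fit("wedgehead",w,obs,[X[0],X[1],np.radians(70),100])
# rack top (z=70)
r=np.array([[-35,70,0],[-35,-70,0],[35,-70,0],[35,70,0]],float) # yaw about -20..: y axis of rack
rs=un([(90,75),(318,80),(285,402),(43,398)],195,128,8) # -x+y,+x+y,+x-y,-x-y
rt=un([(125,38),(50,270)],145,185,8) # +x+y , -x+y
fit("rack",r,[("side",0,rs[0]),("side",3,rs[1]),("side",2,rs[2]),("side",1,rs[3]),("top",3,rt[0]),("top",0,rt[1]),("top",2,[221,208]),("top",1,[212,238])],[X[0],X[1]-30,np.radians(-20),70])
# clamp base top z=10, top view: (22,120) left=+y ; corners (left-far, right-far, right-near, left-near)
b=np.array([[45,90,0],[45,-90,0],[-45,-90,0],[-45,90,0]],float)
bt=un([(22,120),(303,12),(360,152),(80,260)],325,185,4)
bs=un([(8,115),(145,22),(388,295)],217,283,4)
S=tri(jt.mean(0),js.mean(0))[0]
fit("clamp",b,[("top",i,bt[i]) for i in range(4)]+[("side",3,bs[0]),("side",0,bs[1]),("side",1,bs[2])],[S[0],S[1],np.radians(20),10])
E
```

```text
head [167.2 208.6] [218.3 136.4] [[563.  237.7 103.6]]
slot [[ 550.5 -232.3   71.7]]
jaws [[ 544.4 -216.6   71.5]
 [ 556.5 -247.8   72.1]]
wedgehead [562.9 237.8] yaw 72.85051048044633 z 103.61858880649339 res [[0.0, -1.3], [1.0, -1.2], [0.1, -0.3], [-0.7, 0.6], [-0.3, -0.3], [-0.1, 0.2], [-0.7, -0.1], [-0.7, 0.4]]
rack [552.7 200.9] yaw -16.275892116439916 z 74.30326023040763 res [[-0.4, -0.1], [-0.5, 0.1], [0.1, 0.1], [-0.6, -0.4], [1.5, -0.3], [1.3, 0.2], [-0.5, -0.4], [-1.0, -0.7]]
clamp [ 549.2 -232.7] yaw 22.442381868383155 z 12.35385682477351 res [[-0.2, -0.1], [0.1, -0.5], [0.4, -0.1], [-0.6, 0.3], [-1.9, 0.3], [1.0, -0.1], [-0.1, 0.0]]
```

Wedge head top is at about (563, 237.7, 104) with yaw ≈73.5°. The slot is at about (550, -232.5, 71) with clamp yaw ≈22°. I move over the rack.

send_rows(series=[0,0.029,-0.0277,0,0,0,0,0,0.029,-0.0277,0,0,0,0,0,0.029,-0.0277,0,0,0,0,0,0.029,-0.0277,0,0,0,0,0,0.029,-0.0277,0,0,0,0,0,0.029,-0.0277,0,0,0,0,0,0.029,-0.0277,0,0,0,0,0,0.029,-0.0277,0,0,0,0,0,0.029,-0.0277,0,0,0,0,0,0.029,-0.0277,0,0,0,0,0,0.029,-0.0277,0,0,0,0,0,0.029,-0.0277,0,0,0,0,0,0.029,-0.0277,0,0,0,0,0,0.029,-0.0277,0,0,0,0,0,0.029,-0.0277,0,0,0,0,0,0.029,-0.0277,0,0,0,0,0,0.029,-0.0277,0,0,0,0,0,0.029,-0.0277,0,0,0,0,0,0.029,-0.0277,0,0,0,0,0,0.029,-0.0277,0,0,0,0])

```text
time_s: 1.77
tool_pos: [545.9, 199.1, 194.3]
eef_rot: [180.0, 0.0, 19.5]
ft_force: [0.5, -0.8, -0.2]
finger_gap: 85.6
finger_force: 0.0
```

send_rows(series=[0,0.015,-0.016,0,0,0,0,0,0.015,-0.016,0,0,0,0,0,0,0,0,0,0,-6.78,0,0,0,0,0,0,-6.78,0,0,0,0,0,0,-6.78,0,0,0,0,0,0,-6.78,0,0,0,0,0,0,-6.78,0,0,0,0,0,0,-6.78,0,0,0,0,0,0,-6.78,0,0,0,0,0,0,-6.78,0,0,0,0,0,0,0,0,0,0,0,0,0,0,0,0])

```text
invalid input
```

send_rows(series=[0,0.0145,-0.015,0,0,0,0,0,0.0145,-0.015,0,0,0,0,0,0,0,0,0,0,-6.78,0,0,0,0,0,0,-6.78,0,0,0,0,0,0,-6.78,0,0,0,0,0,0,-6.78,0,0,0,0,0,0,-6.78,0,0,0,0,0,0,-6.78,0,0,0,0,0,0,-6.78,0,0,0,0,0,0,-6.78,0,0,0,0,0,0,0,0,0,0,0,0,0,0])

```text
time_s: 2.77
tool_pos: [562.7, 235.0, 194.4]
eef_rot: [-180.0, 0.0, 73.5]
ft_force: [-0.1, 0.4, 0.0]
finger_gap: 85.7
finger_force: 0.0
```

send_rows(series=[0,0.0015,0,0.035,0,0,0,0,0,0,0.035,0,0,0,0,0,0,0.03,0,0,0,0,0,0,0.0175,0,0,0,0,0,0,0,0,0,0,0.5,0,0,0,0,0,0,0.5,0,0,0,0,0,0,0.5,0,0,0,0,0,0,0.5,0,0,0,0,0,0,0.5,0,0,0,0,0,0])

```text
time_s: 3.6
tool_pos: [563.7, 236.6, 78.2]
eef_rot: [179.9, -0.1, 73.7]
ft_force: [-0.0, -0.1, -0.2]
finger_gap: 42.6
finger_force: 0.0
```

send_rows(series=[0.58,0,0,0.001,0,0,0,0.64,0,0,0,0,0,0,0.7,0,0,0,0,0,0,1,0,0,0,0,0,0,1,0,0,0,0,0,0,1,0,0,0,0,0,0])

```text
time_s: 4.1
tool_pos: [563.3, 236.5, 76.2]
eef_rot: [-180.0, -0.0, 73.7]
ft_force: [0.0, -0.0, -0.3]
finger_gap: -0.3
finger_force: 0.0
```

```bash
python3 - <<'E'
from h import *
s=cv2.resize(manip.read_camera("side")[90:230,160:300,::-1],None,fx=4,fy=4,interpolation=2);cv2.imwrite("pics/grip.png",s)
print(manip.read_state()['ft_force'],manip.read_state()['finger_gap'])
E
```

```text
[-0.5786247  -0.08087052 -0.43271534] 0.09002382371538858
```

View pics/grip.png

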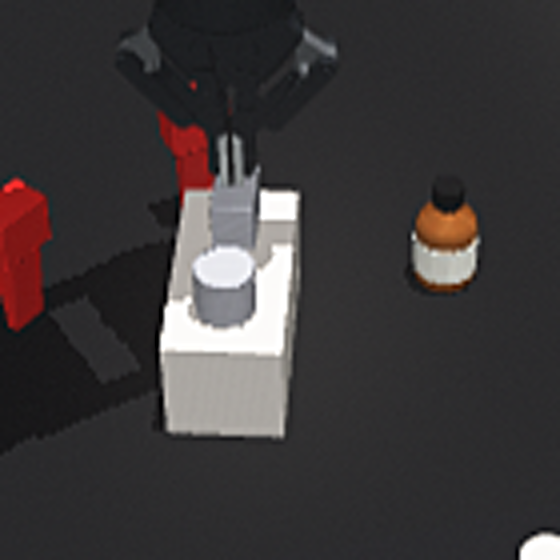

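```bash
python3 - <<'E'
from h import *
np.set_printoptions(precision=1,suppress=True)
for z in(76,90,104,120,140): print(z,(proj("side",[[563.3,236.5,z]])-[160,90])*4, proj("top",[[563.3,236.5,z]]))
t=manip.read_camera("top")[:,:,::-1];s=manip.read_camera("side")[:,:,::-1]
a=cv2.resize(s[110:170,190:250],None,fx=6.6,fy=8,interpolation=2);b=cv2.resize(t[160:260,120:220],None,fx=4,fy=4.8,interpolation=2)
cv2.imwrite("pics/g2.png",np.hstack([a[:480],b[:480]]))
E
```

```text
76 [[234.5 222.2]] [[170.5 208. ]]
90 [[233.6 204.4]] [[169.2 207.9]]
104 [[232.7 186.4]] [[167.8 207.8]]
120 [[231.7 165.3]] [[166.2 207.7]]
140 [[230.4 138.4]] [[164.1 207.6]]
```

View pics/g2.png

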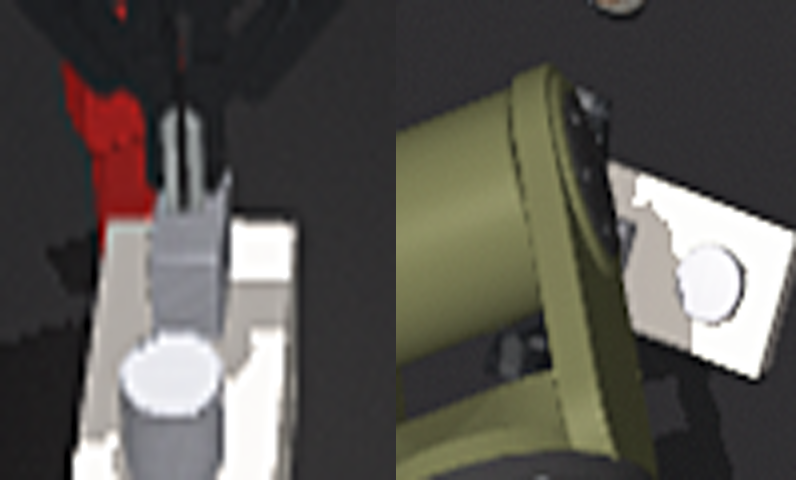

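The fingers shut fully without gripping, and the side crop shows the tips ending at the head's top centre (218,136). I raise the arm and check where the tips really are.

send_rows(series=[1,0,0,-0.01,0,0,0,1,0,0,-0.02,0,0,0,1,0,0,-0.03,0,0,0,1,0,0,0,0,0,0])

```text
time_s: 4.58
tool_pos: [565.3, 237.2, 142.6]
eef_rot: [179.6, -0.3, 73.7]
ft_force: [0.5, 0.4, 1.2]
finger_gap: -0.2
finger_force: 0.0
```

```bash
python3 - <<'E'
from h import *
np.set_printoptions(precision=1,suppress=True)
p=manip.read_state()['tool_pos'];print(p,proj("side",[p]),proj("top",[p]),proj("side",[p+[0,0,28]]))
s=manip.read_camera("side")[:,:,::-1];t=manip.read_camera("top")[:,:,::-1]
cv2.imwrite("pics/g3.png",np.hstack([cv2.resize(s[90:170,180:260],None,fx=6,fy=6,interpolation=2),cv2.resize(t[180:260,140:193],None,fx=6,fy=6,interpolation=2)]))
E
```

```text
[565.3 237.2 142.6] [[218.4 123.4]] [[163.5 206.6]] [[217.9 113.6]]
```

View pics/g3.png

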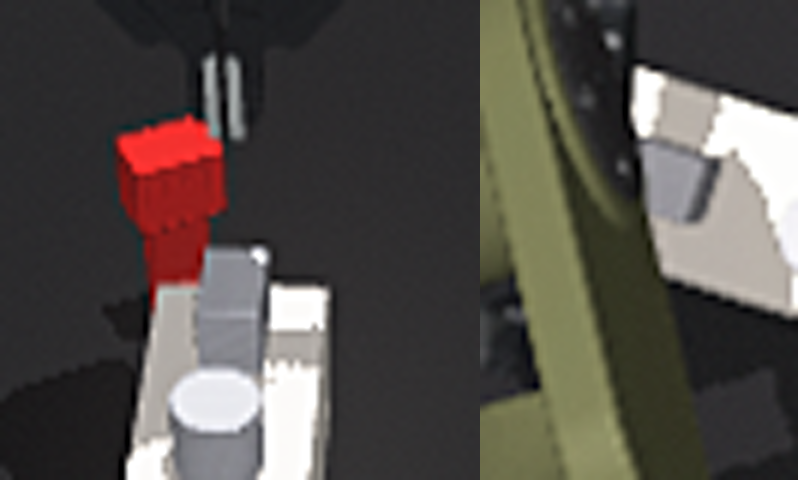

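The side crop shows the shut tips at (218.6,113), while the reported TCP projects to (218.4,123). So the real tips sit about 28 mm above the reported TCP. I confirm this with a gentle touch on the head's top.

send_rows(series=[1,0,0,0.025,0,0,0,1,0,0,0.02,0,0,0,1,0,0,0.01,0,0,0,1,0,0,0.004,0,0,0,1,0,0,0,0,0,0,1,0,0,0,0,0,0,1,0,0,0.001,0,0,0,1,0,0,0.001,0,0,0,1,0,0,0,0,0,0])

```text
time_s: 5.43
tool_pos: [563.5, 236.6, 75.6]
eef_rot: [180.0, -0.0, 73.7]
ft_force: [-1.0, 0.2, 0.1]
finger_gap: 0.2
finger_force: 0.0
```

send_rows(series=[1,0,0,0.001,0,0,0,1,0,0,0,0,0,0])

```text
time_s: 5.6
tool_pos: [563.2, 236.5, 74.2]
eef_rot: [180.0, -0.0, 73.7]
ft_force: [-0.4, -0.2, 0.5]
finger_gap: 0.1
finger_force: 0.0
```

send_rows(series=[1,0,0,0.001,0,0,0,1,0,0,0,0,0,0])

```text
time_s: 5.77
tool_pos: [563.2, 236.5, 73.1]
eef_rot: [-180.0, 0.0, 73.7]
ft_force: [-0.4, 0.2, 0.2]
finger_gap: -0.1
finger_force: 0.0
```

send_rows(series=[1,0,0,0.001,0,0,0,1,0,0,0.001,0,0,0,1,0,0,0,0,0,0])

```text
time_s: 6.02
tool_pos: [563.2, 236.5, 70.9]
eef_rot: [-180.0, 0.0, 73.7]
ft_force: [-0.2, 0.5, -1.0]
finger_gap: -0.2
finger_force: 0.0
```

send_rows(series=[1,0,0,0.001,0,0,0,1,0,0,0.001,0,0,0,1,0,0,0,0,0,0])

```text
time_s: 6.27
tool_pos: [563.2, 236.4, 68.9]
eef_rot: [-180.0, 0.0, 73.7]
ft_force: [0.0, 0.8, 0.2]
finger_gap: 0.1
finger_force: 0.0
```

send_rows(series=[1,0,0,0.001,0,0,0,1,0,0,0.001,0,0,0,1,0,0,0,0,0,0])

```text
time_s: 6.52
tool_pos: [563.4, 236.5, 67.5]
eef_rot: [180.0, -0.0, 73.7]
ft_force: [0.0, -0.3, 5.2]
finger_gap: -0.3
finger_force: 2.1
```

```bash
python3 - <<'E'
from h import *
s=manip.read_camera("side")
cv2.imwrite("pics/last.png",s[:,:,::-1])
# column profile through pads/tip and head top
for c in(216,217,218,219,220,222): print(c,s[108:156:2,c].mean(1).astype(int).tolist())
print(manip.read_state()['joint_positions'].round(2), manip.read_state()['tool_pos'])
E
```

```text
216 [33, 33, 34, 38, 26, 32, 30, 26, 32, 87, 155, 153, 153, 152, 150, 144, 142, 156, 138, 142, 136, 127, 246, 235]
217 [33, 33, 31, 37, 49, 41, 33, 46, 26, 21, 14, 15, 23, 41, 53, 72, 145, 159, 137, 143, 136, 122, 245, 236]
218 [31, 33, 33, 35, 42, 42, 42, 33, 34, 66, 111, 68, 70, 70, 33, 29, 148, 164, 137, 141, 136, 125, 248, 235]
219 [31, 30, 32, 32, 33, 33, 30, 35, 33, 51, 154, 152, 150, 148, 146, 137, 146, 165, 139, 138, 139, 128, 235, 236]
220 [33, 30, 33, 32, 34, 34, 30, 34, 35, 29, 107, 102, 107, 139, 134, 134, 144, 166, 140, 136, 140, 132, 198, 238]
222 [33, 32, 33, 32, 36, 35, 28, 35, 34, 35, 32, 33, 38, 29, 43, 151, 146, 176, 148, 143, 139, 137, 152, 228]
[19.34 32.02 83.83 -0.   64.11 35.63] [563.4674271  236.50183098  67.50168465]
```

```bash
python3 - <<'E'
import cv2
s=cv2.imread("pics/last.png")
cv2.imwrite("pics/g4.png",cv2.resize(s[60:165,160:280],None,fx=5.6,fy=5.6,interpolation=2))
E
```

```text
(no output)
```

View pics/g4.png

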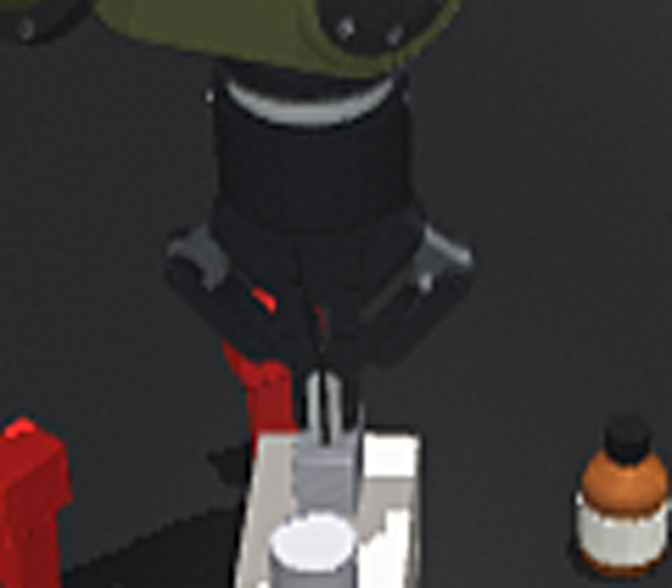

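The side crop shows the shut fingertips resting on the head's top at (218,139), the front edge of the 22 mm pads. The touch came at reported z ≈ 67.7, with the head's top at 104. So real tip height is reported z + 36, and sideways the tool agrees. I lift, open, go down to reported z 38 and close.

send_rows(series=[1,0,0,-0.01,0,0,0,0.25,0,0,0,0,0,0,0.25,0,0,0,0,0,0,0.25,0,0,0,0,0,0,0.25,0,0,0,0,0,0,0.25,0,0,0,0,0,0,0.25,0,0,0,0,0,0,0.25,0,0,0,0,0,0])

```text
time_s: 7.23
tool_pos: [563.2, 236.5, 77.0]
eef_rot: [-180.0, 0.0, 73.7]
ft_force: [0.3, 0.4, 0.3]
finger_gap: 64.2
finger_force: 0.0
```

send_rows(series=[0.25,0,0,0.015,0,0,0,0.25,0,0,0.015,0,0,0,0.25,0,0,0.009,0,0,0,0.25,0,0,0,0,0,0,0.25,0,0,0,0,0,0])

```text
time_s: 7.65
tool_pos: [563.2, 236.5, 38.1]
eef_rot: [-180.0, 0.0, 73.7]
ft_force: [0.3, -0.3, 0.3]
finger_gap: 63.6
finger_force: 0.0
```

send_rows(series=[0.55,0,0,0,0,0,0,0.55,0,0,0,0,0,0,0.6,0,0,0,0,0,0,0.65,0,0,0,0,0,0,0.7,0,0,0,0,0,0,0.7,0,0,0,0,0,0])

```text
time_s: 8.15
tool_pos: [563.4, 236.6, 38.6]
eef_rot: [180.0, -0.0, 73.7]
ft_force: [-0.5, -0.5, 3.4]
finger_gap: 25.9
finger_force: 11.5
```

send_rows(series=[0.8,0,0,0,0,0,0,1,0,0,0,0,0,0,1,0,0,0,0,0,0,1,0,0,0,0,0,0])

```text
time_s: 8.48
tool_pos: [563.5, 236.6, 38.8]
eef_rot: [180.0, -0.0, 73.7]
ft_force: [-1.5, -0.3, 5.6]
finger_gap: 25.2
finger_force: 59.1
```

send_rows(series=[1,0,0,-0.005,0,0,0,1,0,0,-0.015,0,0,0,1,0,0,-0.025,0,0,0,1,0,0,-0.025,0,0,0,1,0,0,-0.01,0,0,0,1,0,0,-0.005,0,0,0,1,0,0,0,0,0,0])

```text
time_s: 9.07
tool_pos: [563.4, 236.5, 123.5]
eef_rot: [180.0, -0.0, 73.7]
ft_force: [0.9, 1.1, -0.2]
finger_gap: 25.2
finger_force: 58.9
```

send_rows(series=[1,-0.0175,0.0046,0,0,0,0,1,-0.0349,0.00914,0,0,0,0,1,-0.0349,0.00914,0,0,0,0,1,-0.0349,0.00914,0,0,0,0,1,-0.0349,0.00914,0,0,0,0,1,-0.0349,0.00914,0,0,0,0,1,-0.0349,0.00914,0,0,0,0,1,-0.0349,0.00914,0,0,0,0,1,-0.0349,0.00914,0,0,0,0,1,-0.0349,0.00914,0,0,0,0,1,-0.0349,0.00914,0,0,0,0,1,-0.0349,0.00914,0,0,0,0,1,-0.0349,0.00914,0,0,0,0,1,-0.0175,0.0046,0,0,0,0])

```text
time_s: 10.23
tool_pos: [548.8, -235.8, 121.1]
eef_rot: [-179.9, 0.0, 73.6]
ft_force: [-0.8, -0.1, -0.7]
finger_gap: 25.3
finger_force: 59.7
```

send_rows(series=[1,0,0,0,0,0,6.46,1,0,0,0,0,0,6.46,1,0,0,0,0,0,6.46,1,0,0,0,0,0,6.46,1,0,0,0,0,0,6.46,1,0,0,0,0,0,6.46,1,0,0,0,0,0,6.46,1,0,0,0,0,0,6.46,1,0,0,0,0,0,0,1,0,0,0,0,0,0,1,0,0,0,0,0,0])

```text
time_s: 11.15
tool_pos: [549.8, -232.3, 122.3]
eef_rot: [-179.9, 0.1, 22.2]
ft_force: [1.0, 0.4, -1.6]
finger_gap: 25.3
finger_force: 59.7
```

```bash
python3 - <<'E'
from h import *
np.set_printoptions(precision=1,suppress=True)
s=manip.read_camera("side")
x=manip.read_state();p=x['tool_pos'];print(p,x['eef_rot'],x['finger_gap'],x['joint_positions'])
print(proj("side",[[p[0],p[1],p[2]-28]]),proj("side",[[550.3,-232.4,70]]))
cv2.imwrite("pics/full2.png",s[:,:,::-1])
cv2.imwrite("pics/g5.png",cv2.resize(s[240:384,200:330,::-1],None,fx=4.1,fy=4.1,interpolation=2))
E
```

```text
[ 549.9 -232.4  122.5] [-180.     0.    22.2] 25.202946117889596 [-26.4  26.8  83.8   0.   69.5  41.4]
[[265.3 310.6]] [[265.1 317.6]]
```

View pics/g5.png

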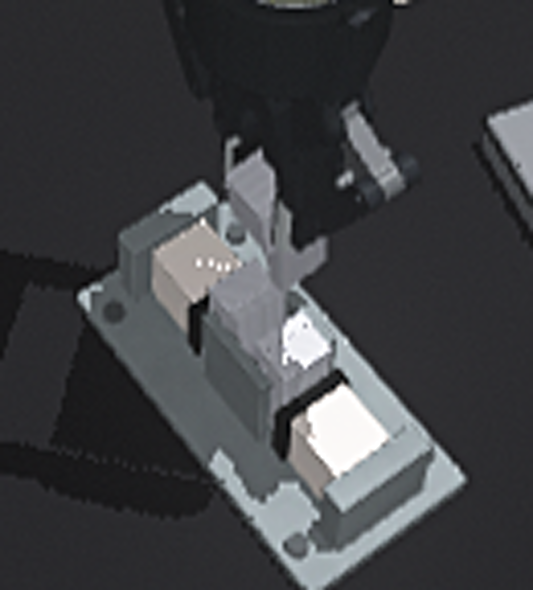

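The side crop shows the wedge upright over the slot: head at (252,190), blade running down to the mouth at (266,318), tip clear of the jaws. I lower it carefully.

send_rows(series=[1,0,0,0.01,0,0,0,1,0,0,0.009,0,0,0,1,0,0,0.003,0,0,0,1,0,0,0,0,0,0,1,0,0,0.002,0,0,0,1,0,0,0.002,0,0,0,1,0,0,0.002,0,0,0,1,0,0,0,0,0,0])

```text
time_s: 11.87
tool_pos: [550.0, -232.4, 94.9]
eef_rot: [-180.0, 0.0, 22.0]
ft_force: [-0.3, 0.7, -1.3]
finger_gap: 25.1
finger_force: 59.7
```

send_rows(series=[1,0,0,0.002,0,0,0,1,0,0,0.002,0,0,0,1,0,0,0,0,0,0])

```text
time_s: 12.12
tool_pos: [549.9, -232.4, 90.8]
eef_rot: [-180.0, 0.0, 22.0]
ft_force: [-0.4, 0.3, -1.3]
finger_gap: 25.0
finger_force: 59.7
```

send_rows(series=[1,0,0,0.002,0,0,0,1,0,0,0.002,0,0,0,1,0,0,0.002,0,0,0,1,0,0,0.002,0,0,0,1,0,0,0,0,0,0])

```text
time_s: 12.53
tool_pos: [551.3, -233.1, 88.4]
eef_rot: [179.8, -0.2, 22.0]
ft_force: [-16.9, 5.1, 44.6]
finger_gap: 25.3
finger_force: 66.3
```

send_rows(series=[1,0,0,0.0015,0,0,0,1,0,0,0.0015,0,0,0,1,0,0,0.001,0,0,0,1,0,0,0,0,0,0])

```text
time_s: 12.87
tool_pos: [552.4, -233.6, 87.9]
eef_rot: [179.6, -0.4, 22.0]
ft_force: [-24.1, 9.6, 72.4]
finger_gap: 25.1
finger_force: 71.5
```

```bash
python3 - <<'E'
from h import *
x=manip.read_state();print(x['ft_force'],x['ft_torque'],x['tool_pos'],x['tau'])
E
```

```text
[-24.14501968   9.55593788  72.44146784] [2.75925765 4.49592721 0.28244526] [ 552.42966648 -233.55926359   87.86405166] [-8.51427176e-03 -2.31097269e+01 -1.81411314e+01 -1.47716850e-01
 -7.16172069e+00  2.83233617e-01]
```

send_rows(series=[1,0,0,-0.004,0,0,0,1,0,0,-0.004,0,0,0,1,0,0,-0.004,0,0,0,1,0,0,-0.012,0,0,0,1,0,0,0,0,0,0,1,0,0,0,0,0,0])

```text
time_s: 13.37
tool_pos: [550.3, -232.6, 103.6]
eef_rot: [180.0, -0.0, 22.0]
ft_force: [-0.4, 0.2, -1.4]
finger_gap: 25.0
finger_force: 60.8
```

```bash
python3 - <<'E'
from h import *
np.set_printoptions(precision=2,suppress=True)
x=manip.read_state();print(x['ft_force'],x['ft_torque'],x['tool_pos'],x['finger_gap'])
s=manip.read_camera("side");cv2.imwrite("pics/full3.png",s[:,:,::-1])
p=x['tool_pos'];yaw=np.radians(22);ux=np.array([np.cos(yaw),np.sin(yaw),0]);uy=np.array([-np.sin(yaw),np.cos(yaw),0])
# predicted tip, head & slot features
w=lambda a,b,z:p+a*ux+b*uy+[0,0,z-28]
for n,q in dict(tip_c=w(0,0,0),tip_mx=w(-12,-3.5,0),tip_px=w(12,-3.5,0),tip_mxpy=w(-12,3.5,0),top=w(0,0,94),hc1=w(-20,-13,94),hc2=w(-20,-13,60),hc3=w(20,-13,60),hc4=w(-20,13,94)).items(): print(n,proj("side",[q])[0])
E
```

```text
[-0.37  0.21 -1.42] [-0.05 -0.05  0.04] [ 550.32 -232.56  103.59] 25.007313625890788
tip_c [265.26 316.09]
tip_mx [261.07 321.09]
tip_px [271.78 313.97]
tip_mxpy [258.7  318.22]
top [267.06 287.17]
hc1 [262.15 298.99]
hc2 [261.6  309.84]
hc3 [280.39 297.55]
hc4 [252.58 287.81]
```

The 72 N contact came with the tip at z ≈ 62, the cheek tops. The moment puts it on the clamp's +x side, and my measurements lean the same way: the wedge sits about +1.3 mm off in the grip and the slot about 1.2 mm lower in x. I shift -3.5 mm in tool x and go down in steps.

send_rows(series=[1,-0.0035,0,0,0,0,0,1,0,0,0.006,0,0,0,1,0,0,0.005,0,0,0,1,0,0,0.001,0,0,0,1,0,0,0.001,0,0,0,1,0,0,0,0,0,0])

```text
time_s: 13.92
tool_pos: [546.7, -233.7, 89.8]
eef_rot: [-180.0, 0.0, 22.0]
ft_force: [-0.6, 0.0, -1.6]
finger_gap: 25.2
finger_force: 60.8
```

send_rows(series=[1,0,0,0.001,0,0,0,1,0,0,0,0,0,0])

```text
time_s: 14.08
tool_pos: [546.9, -233.7, 89.2]
eef_rot: [180.0, -0.0, 22.0]
ft_force: [0.1, 0.2, -0.7]
finger_gap: 25.2
finger_force: 60.8
```

send_rows(series=[1,0,0,0.001,0,0,0,1,0,0,0,0,0,0])

```text
time_s: 14.25
tool_pos: [546.9, -233.8, 88.3]
eef_rot: [180.0, -0.0, 22.0]
ft_force: [0.2, 0.4, 0.2]
finger_gap: 25.1
finger_force: 61.0
```

send_rows(series=[1,0,0,0.001,0,0,0,1,0,0,0,0,0,0])

```text
time_s: 14.42
tool_pos: [547.1, -233.9, 88.0]
eef_rot: [180.0, -0.0, 22.0]
ft_force: [-2.1, 0.4, 6.0]
finger_gap: 25.1
finger_force: 62.0
```

```bash
python3 - <<'E'
from h import *
x=manip.read_state();print(x['ft_force'],x['ft_torque'],x['tool_pos'])
E
```

```text
[-2.05548672  0.35090678  5.95335469] [0.28102471 0.42165248 0.06073475] [ 547.0798943  -233.89122651   88.02393535]
```

Contact again at about the same depth, so something is still off. I use the last picture to compare the held wedge with its predicted outline and the slot.

```bash
python3 - <<'E'
from h import *
im=cv2.imread("pics/full2.png");p=np.array([549.9,-232.4,122.5-28.3])
k=8;x0,y0=245,268
cr=cv2.resize(im[y0:y0+75,x0:x0+50],None,fx=k,fy=k,interpolation=cv2.INTER_CUBIC)
cr=np.clip(cr.astype(float)*1.3,0,255).astype(np.uint8)
ov=cr.copy()
yaw=np.radians(22);R=np.array([[np.cos(yaw),-np.sin(yaw),0],[np.sin(yaw),np.cos(yaw),0],[0,0,1]])
def line(o,a,b,c):
    q=proj("side",np.array([a,b])@R.T+o);q=((q-[x0,y0]+.5)*k-.5).round().astype(int);cv2.line(ov,tuple(map(int,q[0])),tuple(map(int,q[1])),c,1)
def box(o,x1,y1,z1,x2,y2,z2,c):
    A=[(-x1,-y1,z1),(x1,-y1,z1),(x1,y1,z1),(-x1,y1,z1)];B=[(-x2,-y2,z2),(x2,-y2,z2),(x2,y2,z2),(-x2,y2,z2)]
    for i in range(4): line(o,A[i],A[(i+1)%4],c);line(o,B[i],B[(i+1)%4],c);line(o,A[i],B[i],c)
box(p,20,13,60,20,13,94,(0,255,255));box(p,12,3.5,0,12,9.5,60,(0,255,0))
box(np.array([550,-232.5,0]),15,6,70,15,6,70,(0,0,255))
cv2.imwrite("pics/g6.png",np.hstack([cr,ov]))
E
```

```text
(no output)
```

View pics/g6.png

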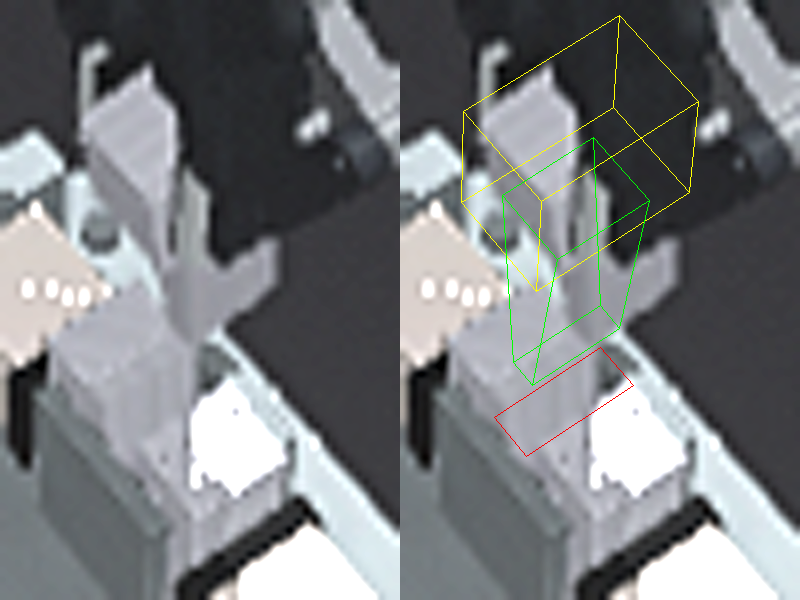

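The last crop shows the wedge is not hanging as predicted. The head is around (90–170, 65–275), but the tip edge is at about (195,340)–(275,285), well to the +x side, so it looks tilted about the grip axis. I fit that tilt.

```bash
cat > fit.py <<'E'
from h import *
np.set_printoptions(precision=1,suppress=True)
yaw=np.radians(22);R=np.array([[np.cos(yaw),-np.sin(yaw),0],[np.sin(yaw),np.cos(yaw),0],[0,0,1]])
def T(p,W,o):
    c,s=np.cos(p[3]),np.sin(p[3]);Ry=np.array([[c,0,s],[0,1,0],[-s,0,c]])
    return (W@Ry.T+p[:3])@R.T+o
E
python3 - <<'E'
from fit import *
o=np.array([549.9,-232.4,122.5])
W=np.array([(-20,13,94),(-20,13,60),(-20,-13,94),(-20,-13,60),(-12,-3.5,0),(12,-3.5,0),(-12,3.5,0)],float)
ob=un([(88,130),(95,195),(165,232),(165,275),(195,340),(275,285),(165,312)],245,268,8)
for name,fr in(("tilt+y",[1,1,1,1]),("tilt,y=0",[1,0,1,1]),("no tilt",[1,1,1,0])):
    m=np.array(fr,float)
    f=lambda p:(proj("side",T(p*m,W,o))-ob).ravel()
    r=least_squares(f,[0,0,-28,-.1],loss="soft_l1");p=r.x*m
    print(name,p[:3],np.degrees(p[3]),r.cost,(f(r.x).reshape(-1,2)).tolist())
E
```

```text
tilt+y [  49.4   37.6 -109.9] -8.620951653142797 4.287525268723185 [[-0.24389442781389903, -0.035630668266492194], [0.7697517423410432, 0.44902842378274954], [-1.1626192241224658, -2.735881452777278], [0.5001922028678791, 0.337514437843879], [-0.2858269573080179, -0.012552505245878365], [-0.6432340420351466, -0.3930669658488455], [1.2737765468219777, 0.9164732546851155]]
tilt,y=0 [ 17.4   0.  -29.4] -8.44017543274791 7.848750650767112 [[-1.2744306562466647, -1.7742627187855646], [-0.06911431703105109, -0.24184056808377363], [-1.1961452007411708, -3.3334201528095377], [0.604023285215419, 0.7508063478123859], [0.04154804751033225, 1.2674312362169644], [0.6966181737521424, 0.13363770976360456], [1.3688836498481578, 1.9199592801430185]]
no tilt [  93.1  100.  -243. ] -0.0 18.193459090460706 [[2.9500608931909937, -0.17365167382075697], [1.7364709949875987, 0.38525527689188266], [0.7981559575902679, -4.349370161813226], [0.2799203256771534, -1.1261421354526533], [-4.064811164475373, 0.043508344203132765], [-5.644865855167154, 1.390256844083126], [-2.202537036054082, 1.312546045107183]]
```

The fit gives about 8° of tilt in the grip, tip 17 mm toward +x at a z that fits. That also matches the contact moment. I lift, move over dark open bench, and measure the tilt there from the silhouette by image code.

send_rows(series=[1,0,0,-0.005,0,0,0,1,0,0,-0.015,0,0,0,1,0,0,-0.015,0,0,0,1,0.006,-0.015,0,0,0,0,1,0.012,-0.0297,0,0,0,0,1,0.012,-0.0297,0,0,0,0,1,0.012,-0.0297,0,0,0,0,1,0.012,-0.0297,0,0,0,0,1,0.006,-0.015,0,0,0,0,1,0,0,0,0,0,0,1,0,0,0,0,0,0,1,0,0,0,0,0,0])

```text
time_s: 15.42
tool_pos: [546.5, -73.5, 122.0]
eef_rot: [180.0, 0.0, 22.0]
ft_force: [0.8, -0.1, -0.5]
finger_gap: 25.1
finger_force: 61.0
```

```bash
python3 - <<'E'
from fit import *
x=manip.read_state();o=x['tool_pos'];print(o,x['eef_rot'],x['finger_gap'])
s=manip.read_camera("side");cv2.imwrite("pics/sil.png",s[:,:,::-1]);cv2.imwrite("pics/silt.png",manip.read_camera("top")[:,:,::-1])
b=cv2.imread("pics/side0.png")[:,:,::-1]
c=proj("side",[o])[0].astype(int);print(c)
g=s.mean(2).astype(int);r0,c0=c[1]-35,c[0]-26
print("r0,c0",r0,c0)
for r in range(r0,r0+62): print(r,' '.join('%3d'%v if v>62 else '  .' for v in g[r,c0:c0+52]))
E
```

```text
[546.5 -73.5 122. ] [180.   0.  22.] 25.090793342011747
[242 232]
r0,c0 197 216
197 174 173 175 173 174 171 171 172 170 174 176 184 137   .   .   .   .   .   .   .   .   .   .   .   .   .   .   .   .   .   .   .   .   .   .   .   .   .   .   . 157 155 151 154 162 124   .   .   .   .   .   .
198 153 152 152 152 151 154 155 155 153 155 156 161  91   .   .   .   .   .   .   .   .   .   .   .   .   .   .   .   .   .   .   .   .   .   .   .   .   .   .   . 116 160 153 152 155 166   .   .   .   .   .   .
199   .   .   .   .   .   .   .   .   .   .   .   .   .   .   .   .   .   .   .   .   .   .   .   .   .   .   .   .   .   .   .   .   .   .   .   .   .   .   .   .   . 145 155 152 152 158 121  67   .   .   .   .
200   .   .   .   .   .   .   .   .   .   .   .   .   .   .   .   .   .   .   .   .   .   .   .   .   .   .   .   .   .   .   .   .   .   .   .   .   .   .   .   .   .  82 160 152 151 153 160 136   .   .   .   .
201   .   .   .   .   .   .   .   .   .   .   .   .   .   .   .   .   .   .   .   .   .   .   .   .   .   .   .   .   .   .   .   .   .   .   .   .   .   .   .   .   .   . 
[... 11423 characters left out ...]
   .   .   .   .   .   .   .   .   .   .   .   .   .   .   .   .
256   .   .   .   .   .   .   .   .   .   .   .   .   .   .   .   .   .   .   .   .   .   .   .   .   .   .   .   .   .   .   .   .   .   .   .   .   .   .   .   .   .   .   .   .   .   .   .   .   .   .   .   .
257   .   .   .   .   .   .   .   .   .   .   .   .   .   .   .   .   .   .   .   .   .   .   .   .   .   .   .   .   .   .   .   .   .   .   .   .   .   .   .   .   .   .   .   .   .   .   .   .   .   .   .   .
258   .   .   .   .   .   .   .   .   .   .   .   .   .   .   .   .   .   .   .   .   .   .   .   .   .   .   .   .   .   .   .   .   .   .   .   .   .   .   .   .   .   .   .   .   .   .   .   .   .   .   .   .
```

```bash
python3 - <<'E'
from fit import *
o=np.array([546.5,-73.5,122.0])
W=np.array([(-20,13,94),(-20,13,60),(-20,-13,94),(-20,-13,60),(-12,-3.5,0),(12,-3.5,0),(-12,3.5,0)],float)
ob=np.array([(230.7,211.7),(232.5,222),(238.7,219.6),(240,229.9),(244.9,241.7),(253.6,236),(242,239.9)])
for sy,sz in((1.5,100),(100,100),(1,2)):
    f=lambda p:np.r_[(proj("side",T(p,W,o))-ob).ravel()*2,p[1]/sy,(p[2]+28)/sz]
    r=least_squares(f,[0,0,-28,-.1]);p=r.x
    c=T(p,np.array([[0,0,0],[0,0,94.]]),np.zeros(3))@R
    print(sy,p[:3],np.degrees(p[3]),r.cost,"tip,top rel tool",c.tolist(),((f(p)[:14].reshape(-1,2))/2).tolist())
E
```

```text
1.5 [ 15.4   0.7 -29.3] -7.557412683510743 5.673929560961765 tip,top rel tool [[15.388892919400192, 0.7267022108776467, -29.272414035819708], [3.0260510561781206, 0.7267022108776467, 63.91106165094014]] [[-0.4936890887413199, -0.8038835306201122], [0.016515338765060505, -0.3435860461353002], [-0.29323433237098584, 0.07169290416476315], [0.51666712121812, 0.44423913862118525], [-0.49184522050100554, 0.7022930404681915], [0.540812551681455, -0.15736848579561524], [0.3361023150462472, 0.22183452003503135]]
100 [ 27.1  17.7 -54.5] -7.3856317953291315 2.9081007706089075 tip,top rel tool [[27.115894365649776, 17.68133729254747, -54.51190726341965], [15.032484948362482, 17.681337292547468, 38.708215118253996]] [[-0.11025340442898823, -0.2710507414603569], [0.26954885327145917, -0.1588805098829198], [-0.1912352908545074, 0.30521020718910563], [0.5012300376265557, 0.33606788425763057], [-0.7016492031139308, 0.26612413377003463], [0.025074976751199074, -0.36131734940465776], [0.19346063518125334, -0.13964832963733897]]
1 [ 15.    0.2 -28.4] -7.57214281748006 5.776144931085762 tip,top rel tool [[15.00446963590208, 0.1805196486874696, -28.4137604545558], [2.617671703518532, 0.18051964868747028, 64.76653379794321]] [[-0.5164577525411858, -0.8311787550892404], [0.000838304880630858, -0.3600698032093703], [-0.3064094699847715, 0.05461789675672435], [0.5101563472295254, 0.4377178215718516], [-0.4874734414236741, 0.7046953157056635], [0.555559460753841, -0.16392773330721866], [0.3381725295740523, 0.22171307052207112]]
```

Measured: tilt -7.6°, tip 15 mm toward tool +x, top +3 mm. I counter-tilt the tool about its y by -7.6° and measure again.

send_rows(series=[1,0,0,0,0,-3.8,0,1,0,0,0,0,-3.8,0,1,0,0,0,0,0,0,1,0,0,0,0,0,0,1,0,0,0,0,0,0])

```text
time_s: 15.93
tool_pos: [546.5, -73.7, 121.8]
eef_rot: [-180.0, 7.5, 22.0]
ft_force: [0.4, -0.6, -1.1]
finger_gap: 25.1
finger_force: 60.9
```

```bash
python3 - <<'E'
from fit import *
x=manip.read_state();o=x['tool_pos'];print(o,x['eef_rot'],x['finger_gap'])
s=manip.read_camera("side");g=s.mean(2).astype(int)
for r in range(200,244): print(r,' '.join('%3d'%v if v>62 else '  .' for v in g[r,226:260]))
E
```

```text
[546.5 -73.7 121.8] [-180.     7.5   22. ] 25.11519856692671
200   .   .   .   .   .   .   .   .   .   .   .  85   .   .   .   .   .   .   .   .   .   .   .   .   .   .   .   .   .   .   .   .   .   .
201   .   .   .   .   .   .   .   .   .   . 104 161  71   .   .   .   .   .   .   .   .   .   .   .   .   .   .   .   .   .   .   .   .   .
202   .   .   .   .   .   .   .   .   .   . 144 131  73   .   .   .   .   .   .   .   .   .   .   .   .   .   .   .   .   .   .   .   .   .
203   .   .   .   .   .   .   .   .   .  82 138   .   .   .   .   .   .   .  81  98 102   .   .   .   .   .   .   .  90   .   .   .   .   .
204   .   .   .   .   .   .   .   .   . 104 142   .   .   .   .   .  76  88 156 156 124   .   .   .   .   .   .  84 155  63   .   .   .   .
205   .   .   .   .   .   .   .   .   . 115 130   .   .   .  75  88 150 148 145 147 110   .   .   .   .   .   . 112  74   .   .   .   .   .
206   .   .   .   .   .   .   .   .   . 137  99   .   .  86 149 148 143 139 139 149  83   .   .   .   .   .   .   .   .   .   .   .   .   .
207   .   .   .   .   .   .   .   .   . 128  97  90  99 149
[... 4420 characters left out ...]

239   .   .   .   .   .   .   .   .   .   .   .   .   .   .   . 123 119 117 119 119 121 122 112 110  69   .   .   .   .   .   .   .   .   .
240   .   .   .   .   .   .   .   .   .   .   .   .   .   .   . 126 119 119 122 124 109 104  64   .   .   .   .   .   .   .   .   .   .   .
241   .   .   .   .   .   .   .   .   .   .   .   .   .   .   . 108 124 123 129 116   .   .   .   .   .   .   .   .   .   .   .   .   .   .
242   .   .   .   .   .   .   .   .   .   .   .   .   .   .   .   . 107 116 110   .   .   .   .   .   .   .   .   .   .   .   .   .   .   .
243   .   .   .   .   .   .   .   .   .   .   .   .   .   .   .   .   .   .   .   .   .   .   .   .   .   .   .   .   .   .   .   .   .   .
```

```bash
python3 - <<'E'
from fit import *
o=np.array([546.5,-73.7,121.8])
W=np.array([(-20,13,94),(-20,13,60),(-20,-13,94),(-20,-13,60),(-12,-3.5,0),(12,-3.5,0),(-12,3.5,0)],float)
ob=np.array([(234.6,209.2),(234.9,220.9),(241.6,216.8),(241.4,227.4),(243.7,242.5),(252.5,237.9),(240.9,241.2)])
f=lambda p:np.r_[(proj("side",T(p,W,o))-ob).ravel()*2,p[1]/1.5,(p[2]+30)/5]
r=least_squares(f,[0,0,-28,-.1]);p=r.x
print(p[:3],np.degrees(p[3]),r.cost,((f(p)[:14].reshape(-1,2))/2).tolist())
# roll check: fit also roll about x
E
```

```text
[ 12.3   0.7 -30.3] -0.5363248160210954 13.654414527755957 [[-0.7182938995175618, -0.8936610157435325], [-0.6146925901815905, -0.6977085706260198], [0.5239693645449961, 0.22427029196725812], [0.9103554548982231, 1.465614381001643], [-0.5938444923200734, 0.6873118275063064], [0.42954893677102746, -0.41738577855471704], [0.13565564462518864, -0.30003238708468416]]
```

Upright now (-0.5°), with the tip 12 mm toward tool +x from the TCP. I go back over the slot with that correction.

send_rows(series=[1,-0.0067,0.0149,0.0009,0,0,0,1,-0.0135,0.0297,0.0018,0,0,0,1,-0.0135,0.0297,0.0018,0,0,0,1,-0.0135,0.0297,0.0018,0,0,0,1,-0.0135,0.0297,0.0018,0,0,0,1,-0.0067,0.0149,0.0009,0,0,0,1,0,0,0,0,0,0,1,0,0,0,0,0,0,1,0,0,0,0,0,0])

```text
time_s: 16.73
tool_pos: [539.3, -235.7, 122.2]
eef_rot: [-180.0, 7.6, 22.0]
ft_force: [0.3, -0.5, -0.4]
finger_gap: 25.3
finger_force: 60.9
```

```bash
python3 - <<'E'
from fit import *
x=manip.read_state();o=x['tool_pos'];print(o,x['eef_rot'],x['ft_force'],x['ft_torque'])
s=manip.read_camera("side");cv2.imwrite("pics/over.png",s[:,:,::-1])
print("pred tip",proj("side",T(np.array([12,0,-30.5,0]),np.array([(-12,-3.5,0),(12,-3.5,0),(-12,3.5,0),(0,0,0),(-20,-13,94),(-20,-13,60),(-20,13,94)],float),o)).tolist())
print("slot mouth",proj("side",T(np.zeros(4),np.array([(-15,-6,0),(15,-6,0),(-15,6,0),(15,6,0)],float),np.array([550.3,-232.4,70]))).tolist())
E
```

```text
[ 539.3 -235.7  122.2] [-180.     7.6   22. ] [ 0.3 -0.5 -0.4] [-0.  -0.1  0.1]
pred tip [[261.1810749145934, 315.8258513616356], [272.01420103588475, 308.67604600787547], [258.77401685858445, 312.93719499870804], [265.41716450165984, 310.7992004288309], [262.28108257395246, 292.89667589800837], [261.7188783968757, 304.08083343321283], [252.57683913558057, 281.6759745847136]]
slot mouth [[260.4606862610488, 324.51952547050155], [273.7847734487291, 315.6118854984395], [256.41042753756375, 319.58872874118765], [269.69372560309967, 310.81337752943375]]
```

send_rows(series=[1,0,0.001,0,0,0,0,1,0.0012,0,0.0089,0,0,0,1,0.0012,0,0.0089,0,0,0,1,0,0,0,0,0,0,1,0.0003,0,0.002,0,0,0,1,0.0002,0,0.002,0,0,0,1,0.0003,0,0.002,0,0,0,1,0,0,0,0,0,0])

```text
time_s: 17.45
tool_pos: [539.6, -237.5, 97.8]
eef_rot: [-180.0, 7.6, 22.0]
ft_force: [-0.5, -0.2, -1.8]
finger_gap: 25.2
finger_force: 60.9
```

send_rows(series=[1,0.0003,0,0.002,0,0,0,1,0.0002,0,0.002,0,0,0,1,0,0,0,0,0,0])

```text
time_s: 17.7
tool_pos: [539.5, -237.5, 93.7]
eef_rot: [-180.0, 7.6, 22.0]
ft_force: [0.3, 0.7, -0.9]
finger_gap: 25.1
finger_force: 60.9
```

send_rows(series=[1,0.00013,0,0.001,0,0,0,1,0.00013,0,0.001,0,0,0,1,0,0,0,0,0,0])

```text
time_s: 17.95
tool_pos: [539.6, -237.5, 91.9]
eef_rot: [-180.0, 7.6, 22.0]
ft_force: [0.4, 0.8, -1.3]
finger_gap: 24.7
finger_force: 60.9
```

send_rows(series=[1,0.00013,0,0.001,0,0,0,1,0.00013,0,0.001,0,0,0,1,0,0,0,0,0,0])

```text
time_s: 18.2
tool_pos: [539.6, -237.5, 89.9]
eef_rot: [-180.0, 7.6, 22.0]
ft_force: [-0.3, 0.2, -1.0]
finger_gap: 25.1
finger_force: 60.9
```

Past the cheek tops (tip ≈ 59). I continue down.

send_rows(series=[1,0.00013,0,0.001,0,0,0,1,0.00013,0,0.001,0,0,0,1,0.00013,0,0.001,0,0,0,1,0,0,0,0,0,0])

```text
time_s: 18.53
tool_pos: [539.6, -237.5, 86.8]
eef_rot: [-180.0, 7.6, 22.0]
ft_force: [-0.6, -0.1, -0.7]
finger_gap: 24.9
finger_force: 60.9
```

send_rows(series=[1,0.00013,0,0.001,0,0,0,1,0.00013,0,0.001,0,0,0,1,0.00013,0,0.001,0,0,0,1,0,0,0,0,0,0])

```text
time_s: 18.87
tool_pos: [539.6, -237.5, 83.8]
eef_rot: [-180.0, 7.6, 22.0]
ft_force: [-0.5, -0.5, -0.6]
finger_gap: 25.1
finger_force: 60.9
```

send_rows(series=[1,0.00013,0,0.001,0,0,0,1,0.00013,0,0.001,0,0,0,1,0.00013,0,0.001,0,0,0,1,0,0,0,0,0,0])

```text
time_s: 19.2
tool_pos: [539.6, -237.3, 80.8]
eef_rot: [-180.0, 7.6, 22.0]
ft_force: [-0.2, 1.6, -1.6]
finger_gap: 25.3
finger_force: 60.9
```

send_rows(series=[1,0,-0.0007,0,0,0,0,1,0.00013,0,0.001,0,0,0,1,0.00013,0,0.001,0,0,0,1,0,0,0,0,0,0])

```text
time_s: 19.53
tool_pos: [539.3, -236.9, 78.8]
eef_rot: [-180.0, 7.6, 22.0]
ft_force: [0.4, -0.2, -1.4]
finger_gap: 24.5
finger_force: 60.9
```

send_rows(series=[1,0.00013,0,0.001,0,0,0,1,0.00013,0,0.001,0,0,0,1,0,0,0,0,0,0])

```text
time_s: 19.78
tool_pos: [539.3, -236.8, 76.7]
eef_rot: [-180.0, 7.6, 22.0]
ft_force: [-0.6, 1.0, -0.6]
finger_gap: 25.1
finger_force: 60.9
```

send_rows(series=[1,0.00013,0,0.001,0,0,0,1,0,0,0,0,0,0])

```text
time_s: 19.95
tool_pos: [539.3, -236.8, 75.8]
eef_rot: [-180.0, 7.6, 22.0]
ft_force: [0.1, 0.2, -1.7]
finger_gap: 24.8
finger_force: 61.0
```

send_rows(series=[0.62,0,0,0,0,0,0,0.58,0,0,0,0,0,0,0.5,0,0,0,0,0,0,0.4,0,0,0,0,0,0,0.3,0,0,0,0,0,0,0.3,0,0,0,0,0,0,0.3,0,0,0,0,0,0])

```text
time_s: 20.53
tool_pos: [539.4, -236.9, 76.0]
eef_rot: [180.0, 7.6, 22.0]
ft_force: [-0.1, -0.8, -0.1]
finger_gap: 60.2
finger_force: 0.0
```

Released. I raise, level the tool, shut the fingers and look at the wedge with image code.

send_rows(series=[0.3,-0.0015,0,-0.0115,0,0,0,0.3,-0.0031,0,-0.0231,0,0,0,0.3,-0.0031,0,-0.0231,0,0,0,0.3,-0.0015,0,-0.0115,0,0,0,1,0,0,0,0,3.8,0,1,0,0,0,0,3.8,0,1,0.0118,0,0,0,0,0,1,0,0,0,0,0,0,1,0,0,0,0,0,0,1,0,0,0,0,0,0,1,0,0,0,0,0,0,1,0,0,0,0,0,0])

```text
time_s: 21.53
tool_pos: [550.3, -232.4, 145.7]
eef_rot: [-180.0, 0.0, 22.0]
ft_force: [0.4, 0.6, 0.6]
finger_gap: 0.1
finger_force: 0.0
```

```bash
python3 - <<'E'
from fit import *
x=manip.read_state();print(x['tool_pos'],x['eef_rot'],x['ft_force'],x['finger_gap'])
s=manip.read_camera("side");cv2.imwrite("pics/stand.png",s[:,:,::-1]);g=s.mean(2).astype(int)
c=proj("side",[[550.3,-232.4,139]])[0];print(c)
print(proj("side",T(np.array([0,0,45.5,0]),np.array([(-20,-13,94),(-20,-13,60),(-20,13,94),(20,13,94),(20,-13,94),(20,-13,60)],float),np.array([550.3,-232.4,0]))).tolist())
r0,c0=int(c[1])-16,int(c[0])-20
print(r0,c0)
for r in range(r0,r0+40): print(r,' '.join('%3d'%v for v in g[r,c0:c0+40]))
E
```

```text
[ 550.3 -232.4  145.7] [-180.    0.   22.] [0.4 0.6 0.6] 0.09626892641563264
[266.4 297. ]
[[261.623099215699, 308.54524941765095], [261.10210908237354, 318.83440221838254], [252.31282544986982, 297.5037407898344], [271.03711812092246, 285.6123492190309], [280.47913464392985, 296.2375058684329], [279.42513015758834, 306.68496401314604]]
281 246
281  46  45  46  44  45  47  45  46  44  46  45  45  41  55 128  97   7 124 115 128 138  42  28  30  32  32  29  36  30  31  31  31  31  32  31  31  31  30  32  30
282  44  44  44  42  44  45  43  44  45  45  44  44  43  51 116  98   8 122 116 128 138  26  29  31  32  33  32  30  31  30  31  31  31  30  29  30  30  29  29  30
283  44  39  34  41  39  43  44  46  45  45  46  44  42  38  70  94   9 121 115 129 129  25  28  33  32  32  33  33  31  31  33  32  34  32  34  33  34  33  33  33
284  33  42 100 115  52  38  42  46  45  45  45  46  46  42  40  69  18 123 117 131 105  23  25  33  32  32  35  37  34  41  41  40  43  44  45  44  46  44  43  45
285  71 111 185 192 124  46  38  44  45  45  44  45  44  44  44  43  32 125 120 131 104  23  25  
[... 5106 characters left out ...]
 168 167 179 150 107  39  45  48  48  48  49
317  21  24  24  79 106  93  95  94 122 117 123 127 118 116 123 130 125 123 122 121 122 121 120 120 123 130 133 204 212 195 168 173 177 200  59  39  45  48  49  50
318  21  22  21  59 101  98  92  88 121 120 116 116 117 118 115 120 117 123 122 121 120 118 122 129 136 128 192 255 245 251 166 168 163 183 134  54  40  46  47  49
319  22  23  21  66  74  98  95  93 108 114 119 118 118 118 118 116 121 123 121 121 119 123 129 134 207 199 255 253 157 255 183 165 168 154 184 132  54  42  47  48
320  23  25  24  67  81  81  93  93  91  95 110 120 120 118 117 115 121 121 121 123 126 134 126 191 255 250 252 244 241 243 237 192 164 174 152 187 129  37  41  47
```

The wedge stands upright: its head corners at (252,298) and (261,309) match the prediction for about 25 mm depth. Now the tapping. I come down to just above the head first.

send_rows(series=[1,0,0,0.01,0,0,0,1,0,0,0.015,0,0,0,1,0,0,0.008,0,0,0,1,0,0,0.003,0,0,0,1,0,0,0,0,0,0,1,0,0,0.001,0,0,0,1,0,0,0.001,0,0,0,1,0,0,0.001,0,0,0,1,0,0,0.001,0,0,0,1,0,0,0,0,0,0])

```text
time_s: 22.42
tool_pos: [550.4, -232.5, 105.8]
eef_rot: [180.0, -0.0, 22.0]
ft_force: [0.6, 0.3, -0.5]
finger_gap: -0.2
finger_force: 0.0
```

send_rows(series=[1,0,0,0.001,0,0,0,1,0,0,0.001,0,0,0,1,0,0,0,0,0,0])

```text
time_s: 22.67
tool_pos: [550.3, -232.4, 103.6]
eef_rot: [-180.0, 0.0, 22.0]
ft_force: [0.9, 0.5, -0.3]
finger_gap: -0.0
finger_force: 0.0
```

send_rows(series=[1,0,0,0.001,0,0,0,1,0,0,0.001,0,0,0,1,0,0,0,0,0,0])

```text
time_s: 22.92
tool_pos: [550.5, -232.5, 101.9]
eef_rot: [180.0, -0.0, 22.0]
ft_force: [-0.1, 0.2, 1.8]
finger_gap: -0.0
finger_force: 0.8
```

send_rows(series=[1,0,0,0.001,0,0,0,1,0,0,0,0,0,0])

```text
time_s: 23.08
tool_pos: [550.6, -232.5, 101.1]
eef_rot: [180.0, -0.0, 22.0]
ft_force: [1.0, 0.6, 4.7]
finger_gap: 0.2
finger_force: 2.0
```

send_rows(series=[1,0,0,0.001,0,0,0,1,0,0,0,0,0,0])

```text
time_s: 23.25
tool_pos: [550.5, -232.5, 100.0]
eef_rot: [180.0, -0.0, 22.0]
ft_force: [-0.9, 0.2, 4.7]
finger_gap: -0.2
finger_force: 2.0
```

Contact at reported z ≈ 102 (25 mm deep), and it drives at about 4.7 N. Now light 2 mm taps, lifting between them and checking the force each time.

send_rows(series=[1,0,0,-0.002,0,0,0,1,0,0,0.001,0,0,0,1,0,0,0.001,0,0,0,1,0,0,0.001,0,0,0,1,0,0,0.001,0,0,0,1,0,0,0,0,0,0])

```text
time_s: 23.75
tool_pos: [550.5, -232.5, 98.0]
eef_rot: [180.0, -0.0, 22.0]
ft_force: [0.0, 0.5, 3.4]
finger_gap: -0.3
finger_force: 1.9
```

send_rows(series=[1,0,0,-0.002,0,0,0,1,0,0,0.001,0,0,0,1,0,0,0.001,0,0,0,1,0,0,0.001,0,0,0,1,0,0,0,0,0,0])

```text
time_s: 24.17
tool_pos: [550.5, -232.5, 96.9]
eef_rot: [180.0, -0.0, 22.0]
ft_force: [0.5, 0.4, 3.5]
finger_gap: -0.1
finger_force: 1.8
```

send_rows(series=[1,0,0,-0.002,0,0,0,1,0,0,0.001,0,0,0,1,0,0,0.001,0,0,0,1,0,0,0.001,0,0,0,1,0,0,0.001,0,0,0,1,0,0,0,0,0,0])

```text
time_s: 24.67
tool_pos: [550.6, -232.5, 95.1]
eef_rot: [180.0, -0.0, 22.0]
ft_force: [0.3, -0.3, 3.7]
finger_gap: 0.3
finger_force: 2.2
```

send_rows(series=[1,0,0,-0.002,0,0,0,1,0,0,0.001,0,0,0,1,0,0,0.001,0,0,0,1,0,0,0.001,0,0,0,1,0,0,0.001,0,0,0,1,0,0,0,0,0,0])

```text
time_s: 25.17
tool_pos: [550.6, -232.6, 93.1]
eef_rot: [180.0, -0.0, 22.0]
ft_force: [-0.2, 0.3, 4.5]
finger_gap: -0.0
finger_force: 2.5
```

send_rows(series=[1,0,0,-0.002,0,0,0,1,0,0,0.001,0,0,0,1,0,0,0.001,0,0,0,1,0,0,0.001,0,0,0,1,0,0,0.001,0,0,0,1,0,0,0,0,0,0])

```text
time_s: 25.67
tool_pos: [550.6, -232.6, 91.2]
eef_rot: [180.0, -0.0, 22.0]
ft_force: [-0.2, -0.2, 5.8]
finger_gap: -0.3
finger_force: 2.7
```

send_rows(series=[1,0,0,-0.002,0,0,0,1,0,0,0.001,0,0,0,1,0,0,0.001,0,0,0,1,0,0,0.001,0,0,0,1,0,0,0.001,0,0,0,1,0,0,0,0,0,0])

```text
time_s: 26.17
tool_pos: [550.7, -232.6, 89.2]
eef_rot: [180.0, -0.0, 22.0]
ft_force: [-0.6, 0.7, 5.9]
finger_gap: 0.1
finger_force: 3.0
```

send_rows(series=[1,0,0,-0.002,0,0,0,1,0,0,0.001,0,0,0,1,0,0,0.001,0,0,0,1,0,0,0.001,0,0,0,1,0,0,0.001,0,0,0,1,0,0,0,0,0,0])

```text
time_s: 26.67
tool_pos: [550.7, -232.6, 87.3]
eef_rot: [180.0, -0.0, 22.0]
ft_force: [-0.1, 1.1, 6.7]
finger_gap: 0.3
finger_force: 3.3
```

send_rows(series=[1,0,0,-0.002,0,0,0,1,0,0,0.001,0,0,0,1,0,0,0.001,0,0,0,1,0,0,0.001,0,0,0,1,0,0,0.001,0,0,0,1,0,0,0,0,0,0])

```text
time_s: 27.17
tool_pos: [550.7, -232.6, 85.3]
eef_rot: [179.9, -0.0, 22.0]
ft_force: [-0.7, 0.5, 8.0]
finger_gap: 0.1
finger_force: 3.5
```

send_rows(series=[1,0,0,-0.002,0,0,0,1,0,0,0.001,0,0,0,1,0,0,0.001,0,0,0,1,0,0,0.001,0,0,0,1,0,0,0.001,0,0,0,1,0,0,0,0,0,0])

```text
time_s: 27.67
tool_pos: [550.7, -232.6, 83.4]
eef_rot: [179.9, -0.1, 22.0]
ft_force: [-0.0, 1.1, 7.7]
finger_gap: 0.0
finger_force: 3.9
```

send_rows(series=[1,0,0,-0.002,0,0,0,1,0,0,0.001,0,0,0,1,0,0,0.001,0,0,0,1,0,0,0.001,0,0,0,1,0,0,0.001,0,0,0,1,0,0,0,0,0,0])

```text
time_s: 28.17
tool_pos: [550.8, -232.6, 81.5]
eef_rot: [179.9, -0.1, 22.0]
ft_force: [-1.0, 0.6, 8.9]
finger_gap: 0.1
finger_force: 4.4
```

send_rows(series=[1,0,0,-0.002,0,0,0,1,0,0,0.001,0,0,0,1,0,0,0.001,0,0,0,1,0,0,0.001,0,0,0,1,0,0,0.001,0,0,0,1,0,0,0,0,0,0])

```text
time_s: 28.67
tool_pos: [550.8, -232.6, 79.6]
eef_rot: [179.9, -0.1, 22.0]
ft_force: [-1.0, 1.1, 10.6]
finger_gap: -0.1
finger_force: 5.1
```

send_rows(series=[1,0,0,-0.002,0,0,0,1,0,0,0.001,0,0,0,1,0,0,0.001,0,0,0,1,0,0,0.001,0,0,0,1,0,0,0.0005,0,0,0,1,0,0,0,0,0,0])

```text
time_s: 29.17
tool_pos: [550.9, -232.7, 78.8]
eef_rot: [179.9, -0.1, 22.0]
ft_force: [-5.4, 2.5, 17.3]
finger_gap: 0.1
finger_force: 8.9
```

send_rows(series=[1,0,0,-0.002,0,0,0,1,0,0,0.001,0,0,0,1,0,0,0.001,0,0,0,1,0,0,0.0005,0,0,0,1,0,0,0,0,0,0])

```text
time_s: 29.58
tool_pos: [551.0, -232.9, 78.7]
eef_rot: [179.9, -0.1, 22.0]
ft_force: [-6.3, 2.5, 21.8]
finger_gap: -0.2
finger_force: 11.2
```

It stopped dead: 0.5 mm more command gave +4.5 N and no travel. It is home at about 48 mm depth, peak 22 N. I retreat and do a final check.

send_rows(series=[1,0,0,-0.005,0,0,0,1,0,0,-0.015,0,0,0,1,0,0,-0.03,0,0,0,1,0,0,-0.03,0,0,0,1,0,0,-0.01,0,0,0,1,0,0,0,0,0,0,1,0,0,0,0,0,0,1,0,0,0,0,0,0])

```text
time_s: 30.25
tool_pos: [549.7, -232.2, 164.8]
eef_rot: [-179.9, 0.1, 22.0]
ft_force: [0.0, 0.9, 0.2]
finger_gap: 0.1
finger_force: 0.0
```

```bash
python3 - <<'E'
from fit import *
x=manip.read_state();print(x['tool_pos'],x['ft_force'])
s=manip.read_camera("side");g=s.mean(2).astype(int)
H=T(np.array([0,0,22,0]),np.array([(-20,-13,94),(-20,-13,60),(-20,13,94),(20,13,94),(20,-13,94)],float),np.array([550.3,-232.4,0]))
q=proj("side",H);print(q.round(1).tolist())
for r in range(300,330,1): print(r,' '.join('%3d'%v for v in g[r,248:284]))
b=cv2.imread("pics/side0.png")[:,:,::-1]
for n,(c,r) in dict(bottle=(272,150),mount=(297,232),spare=(216,160),box=(358,300)).items(): print(n,np.abs(s[r-8:r+9,c-8:c+9].astype(int)-b[r-8:r+9,c-8:c+9]).mean().round(1))
E
```

```text
[ 549.7 -232.2  164.8] [0.  0.9 0.2]
[[261.3, 315.7], [260.8, 325.6], [252.1, 304.8], [270.5, 293.0], [279.7, 303.5]]
300 161 161 162 162 162 162 163 162 171 185 185 168 144 125 144 139 138 136 138 140 137 123 251 239 236 239 240 244 255 193  63  34  44  46  47  47
301 161 163 163 163 162 162 162 165 154 150 166 134 135 137 138 136 136 138 143 140 136 126 230 246 240 239 237 238 244 255 191  45  37  44  47  47
302 161 161 161 162 161 163 165 167 167  88 126 143 139 137 136 138 140 141 140 136 136 133 119 250 239 236 237 238 241 248 255 171  38  43  46  48
303 161 158 157 158 159 162 152 158 132 140 140 137 136 137 139 142 140 139 138 138 141 138 121 249 239 238 239 240 240 242 251 255  53  39  47  48
304 164 156 225 156 228 155 124 129 137 139 138 135 138 141 140 138 138 139 140 144 141 130 181 247 241 241 241 240 241 246 233 248  47  40  47  48
305 158 156 255 161 255 135 136 140 139 135 137 138 142 140 138 138 139 142 146 142 136 126 236 248 243 241 240 243 242 235 148 154  38  41  48  49
306 161 160 158 159 164 131 114 138 138 140 140 141 139 137 137 140 144 143 140 140 138 128 18
[... 2800 characters left out ...]
3 253 241 237 236 237 239 240 240 240 240 240 244 255 170 173 177
326  48  98  79  80  80  78  79  75  81  95  96  92  96 111 119 115 133 153 108 126 232 244 239 238 237 237 237 239 240 242 243 249 247 225 175 177
327 101  98  77  80  80  79  79  77  76  85  97  96  92  88 104 119 120 143 146 137 121 252 244 239 238 238 238 238 240 244 248 239 171 137 175 177
328  96  97  75  78  80  82  79  77  77  76  89 101  93  97  68 119 116 111 142 143 134 244 249 242 241 241 240 242 248 242 237 113 129 142 183 180
329  95  98  74  77  78  80  81  77  78  78  71  97  99  95  92 113 119 118 120 138 136 122 255 247 245 244 246 253 242 168 126 131 141 140 157 173
bottle 52.9
mount 61.2
spare 115.0
box 0.8
```

```bash
python3 - <<'E'
from h import *
s=manip.read_camera("top");b=cv2.imread("pics/top0.png")[:,:,::-1]
for n,(c,r) in dict(bottle=(175,153),mount=(282,161),spare=(198,219),box=(363,135),red1=(124,211),red2=(156,269)).items(): print(n,np.abs(s[r-12:r+13,c-12:c+13].astype(int)-b[r-12:r+13,c-12:c+13]).mean().round(1))
x=manip.read_state();print(x['time_s'],x['joint_vel'].round(2))
E
```

```text
bottle 1.0
mount 0.9
spare 10.3
box 0.7
red1 1.1
red2 1.1
30.35 [ 0.01 -0.25 -0.39  0.03  0.29 -0.02]
```

```bash
python3 - <<'E'
from h import *
s=manip.read_camera("top").mean(2).astype(int);b=cv2.imread("pics/top0.png").mean(2).astype(int)
d=np.abs(s-b)[203:235:2,182:214:2]
for i,r in enumerate(d): print(203+2*i,r.tolist())
for m in(s,b):
    print([m[219,186:212].tolist(),m[207:233,198].tolist()])
E
```

```text
203 [0, 0, 0, 0, 0, 0, 0, 0, 0, 0, 0, 1, 0, 1, 0, 1]
205 [0, 0, 0, 0, 0, 0, 0, 0, 0, 0, 0, 0, 0, 0, 1, 2]
207 [1, 0, 0, 0, 0, 0, 0, 0, 0, 0, 0, 0, 0, 0, 0, 0]
209 [1, 0, 0, 0, 0, 0, 1, 0, 1, 1, 0, 1, 0, 0, 0, 0]
211 [0, 0, 0, 0, 0, 2, 12, 2, 5, 4, 29, 0, 0, 0, 0, 0]
213 [0, 0, 0, 0, 1, 10, 6, 1, 1, 2, 13, 3, 0, 0, 0, 0]
215 [0, 0, 0, 1, 4, 1, 1, 1, 1, 0, 0, 13, 17, 0, 0, 0]
217 [0, 0, 0, 1, 12, 3, 0, 1, 0, 0, 0, 1, 122, 0, 0, 0]
219 [0, 0, 0, 0, 0, 2, 1, 0, 1, 1, 0, 4, 141, 39, 1, 1]
221 [0, 0, 0, 0, 7, 2, 1, 2, 1, 0, 0, 3, 145, 11, 2, 0]
223 [0, 0, 0, 0, 2, 1, 1, 2, 1, 0, 6, 85, 145, 1, 1, 0]
225 [0, 0, 0, 0, 0, 9, 9, 3, 5, 3, 52, 80, 35, 3, 0, 0]
227 [0, 0, 0, 0, 0, 0, 6, 8, 65, 86, 103, 24, 2, 1, 1, 0]
229 [1, 0, 0, 0, 0, 0, 1, 2, 11, 8, 2, 3, 1, 0, 0, 0]
231 [3, 1, 1, 1, 0, 0, 0, 0, 1, 1, 1, 0, 0, 0, 0, 0]
233 [1, 1, 2, 2, 2, 2, 1, 0, 0, 0, 0, 0, 0, 1, 0, 1]
[[252, 252, 253, 254, 244, 239, 243, 245, 247, 247, 247, 247, 249, 249, 249, 249, 249, 249, 251, 255, 224, 72, 216, 255, 254, 252], [252, 252, 253, 254, 247, 244, 251, 249, 249, 249, 249, 249, 249, 249, 248, 247, 247, 246, 246, 250, 226, 154, 244, 255, 253, 254]]
[[252, 252, 253, 250, 244, 243, 245, 247, 246, 246, 247, 248, 248, 248, 248, 249, 249, 251, 255, 230, 83, 190, 255, 255, 253, 252], [252, 253, 254, 246, 242, 251, 250, 250, 250, 250, 249, 249, 248, 248, 247, 247, 246, 246, 251, 230, 161, 243, 255, 253, 252, 254]]
```

```bash
python3 -c "
from cell import manip
print(manip.sign_off())"
```

```text
the job is handed in; nothing more can be done
None
```

The wedge stands upright in the slot, tapped down until it stopped dead at about 48 mm depth (22 N at the last tap), and I handed the job in at about 30 s. Before that, on the first try, the held wedge was tilted about 8° and I pressed it on a guide cheek with about 72 N at the wrist before backing off. In the pictures at the end, the spare and the other things on the bench are where they were.

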